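Light-gap check of a brass end cap

ROBOT

A 6-joint arm with a two-finger parallel gripper is mounted at the origin on the work surface. World frame = base frame: x ahead of the robot, y to its left, z up, the work surface at z = 0. Lengths are in mm, angles in rad, forces in N, time in s.
With the tool pointing down it reaches from about 400 to 925 mm from the base axis. Payload 3.4 kg.
Tool frame: the origin (TCP) lies at the centre of the arm's flange, where the gripper is bolted on; the fingertips stand 173 mm ahead of it and the grasp point (between the pads) lies 155 mm ahead of it; z points along the fingers, y is the direction in which the jaws open and shut (so a half turn about z gives the same grasp; the last joint's range is limited). The gripper opens to 85 mm and grips with 20 to 120 N. Pads are 22 mm wide; open, the fingers measure 114 mm over their backs; the gripper's body (76 mm by 85 mm) begins 54 mm behind the grasp point. The pads swing forward as they close: fully open they stand 13 mm farther back than shut.
Start: joints at [1.05, 0.307, 1.506, -0, 1.328, -0.073], TCP at [248.471, 518.551, 404.705] pointing down, gripper open.
Joint ranges: [-3.12, 3.12], [-1.05, 2.28], [0.14, 2.33], [-1.42, 4.57], [0.1, 2.73], [-2.68, 2.68]. Speed limits (rad/s): [2.57, 2.57, 3.14, 3.14, 3.14, 3.14].

INTERFACE

Orientations are given as a rotation vector (axis times angle).
In Python, from rig import status, vision, manip gives the robot as it stands.
- The arm moves only by the tool move_arm, never from a script. Its argument "series" is a list of rows, each a list of 3 entries, a list of its own where there are three numbers: the opening, from 0 (shut) to 1 (fully open), then the shift along the tool's x, y, z in m, then the turn, a rotation vector about the tool's x, y, z in degrees. A call has 1 to 5 rows; each row shifts and turns the commanded pose from where the row before left it, along the tool's axes as they then stand; what a row does not reach is not made up. A row lasts 1/8 s, in which the tool goes at most 62.5 mm and 10.7 degrees, less where a joint would pass 70% of its speed; a pose out of reach is approached as far as the arm can. A call is refused whole if a number of a shift passes 0.0625 or a number of a turn 10.7, either way. A call with a gripper value outside its range is refused whole. The fingers move at their own pace and stop on an object; "squeeze" is the grip in N (left out, the last holds). Time passes only in rows, so rows that do not move let the fingers close. It gives the time, the measured TCP pose, the force and the opening at its end, in the units of the state.
- status.sense(): the state, without advancing time (a new reading comes with each control period).
- vision.get_image(name): name is "scene" or "top"; returns a dict with "pixels" (400x640x3 uint8, red, green, blue), "depth" (400x640 float32, mm along the optical axis (not along the pixel's ray), 0 where there is no reading), "camera_matrix" (3x3 intrinsics, pixels), "extrinsics" (4x4, takes a point from camera to world coordinates). Camera axes: x right, y up, looking along -z (the intrinsics and any distortion apply to the point x, -y, -z); pixel columns grow to the right and rows downward; lengths in mm; the calibration is good to about 2 mm. A picture is of the moment at which its call begins.
- manip.sign_off(): hands the job in, once; it reports no verdict.
The state is a dict: "time_s": time; "joint_positions": joint angles; "qvel": joint speeds; "joint_torque": joint torques, N m; "eef_pos": TCP position; "tool_rot": TCP orientation; "contact_force": force on the tool from outside, world axes, zero at the start; "torque": the same for the moment, N m; "width": opening from 0.0 (shut) to 1.0 (fully open).
Only numpy, scipy, OpenCV 4.12 (cv2) and the standard library are available. Lean on these libraries where they do the work, as an engineer would, in place of code of your own. Each camera call takes 0.05 s, during which the arm holds its last target. There are 200 camera calls.

TASK

Press the height gauge's foot gently down onto the brass cap standing under it until it is seated, and leave it there. Then slide the lamp's sprung shutter half open, so that half light falls on the seam, and finish while still holding it there by its tab: do not let go. Leave the caps, the tin and the mallet where they are.

Things in the scene. Friction and masses are not known exactly. Their poses are not given: they have to be found in the camera images.
- gauge_foot (a joint): Height gauge reading in m: height of the foot's flat sole above the gauge's steel base plate (0 = on the plate, 0.12 = top). Starts raised. Pushing it down takes 3.5 to 4.6 N (friction 4 N plus a light counter-spring); it stays where it is left, up or down.
- foot_knob (a point): Top centre of the gauge's red round press knob (32 mm across, 12 mm thick), 60 mm straight above the sole; it goes up and down with the foot. Press it from above. z axis up; the gauge's round column (18 mm across, 24 mm at its cap, top 208 mm above the table) stands 90 mm away along this point's +y axis; a blue arm joins it 25 mm below the knob's top.
- foot_sole (a point): Centre of the flat 22 mm wide sole of the gauge's steel foot, which meets the cap. z axis up.
- gauge: The gauge's steel base plate, 220 x 160 x 12 mm, fixed on the table (position and yaw vary). Origin: centre of its underside; x along the long side. The measuring spot under the foot is a blue disc at (+45, -30) mm; the other cap waits near (-65, -30) mm.
- cap_short: Brass turned end cap, waisted, flat top 42 mm across, base 48 mm across, 32 mm high, 0.3 kg, loose. Origin: centre of its underside, z up. One of the two caps stands under the foot (which one varies), up to 6 mm off centre; the other waits on the plate.
- cap_tall: The same in 48 mm height.
- shutter (a joint): Lamp shutter travel in m: 0 = closed, 0.08 = fully open, 0.04 = half. A spring (90 N/m) pulls it shut: 3.6 N at closed, 7.2 N at half, 10.8 N fully open; it snaps shut if let go.
- shutter_tab (a point): Top centre of the shutter's orange tab, an upright block 12 mm thick along the slide, 30 mm wide, 50 mm tall above the dark shutter plate; moves with it. x axis: level, the way the shutter opens (away from the robot); z up. Plate (92 x 72 mm) and lamp face slope 25 degrees, falling to +y; guide rails 9 mm high run 42 mm either side. Clear for 60 mm before and behind the tab.
- half_mark (a point): Where the top centre of the tab must be when the shutter is half open (fixed on the lamp); a red mark on each guide rail stands level with it, between black marks for closed and open. Same axes as the tab.
- lamp: Green inspection lamp head, 200 x 110 x 55 mm, tilted 25 degrees on a 220 x 130 mm dark base, fixed (position and yaw vary). Origin: centre of the base's underside; x is the shutter's opening direction. Highest part without the tab about 130 mm.
- tin: Yellow jar with red lid, 60 mm across, 75 mm high, loose bystander beyond the work. Origin: centre of its underside.
- mallet: Wooden mallet lying flat, head 100 x 60 x 60 mm, handle 170 mm, loose bystander beyond the work. Origin: underside, on the handle 60 mm from the head's centre, which lies towards its +y.
Not all that is in view belongs to the job. What is shaped like the cap_short but green is not meant.

How it is judged (in metres and radians):
On the way:
1. the gauge's foot is pressed onto the cap under it (((z of foot_sole in the frame of cap_short below 0.034 m and horizontal distance between foot_sole and cap_short below 0.02 m and contact force between gauge_foot and cap_short above 1 N) or (z of foot_sole in the frame of cap_tall below 0.05 m and horizontal distance between foot_sole and cap_tall below 0.02 m and contact force between gauge_foot and cap_tall above 1 N))), for 0.1 s.
At the end, for the whole second after the job is handed in: The fingers hold the shutter still at half travel (40 mm, within 6 mm) against its spring, with nothing else touching it, while the gauge's foot still rests on the cap under it (sole within 2 mm of the cap's top and within 20 mm of its centre) (value of joint shutter between 0.034 and 0.046 m and velocity of joint shutter between -0.01 and 0.01 m/s and contact force between the fingers and shutter above 2 N and contact force between shutter and cap_short below 0.3 N and contact force between shutter and cap_tall below 0.3 N and contact force between shutter and tin below 0.3 N and contact force between shutter and mallet below 0.3 N and ((z of foot_sole in the frame of cap_short below 0.034 m and horizontal distance between foot_sole and cap_short below 0.02 m) or (z of foot_sole in the frame of cap_tall below 0.05 m and horizontal distance between foot_sole and cap_tall below 0.02 m))); the arm keeps its last pose, push and grip.
It fails at once if a cap is shifted more than 15 mm or tipped (distance of any of cap_short, cap_tall from where it was at the start of the episode above 0.015 m or angle between any of cap_short, cap_tall's own z axis and vertical above 0.2 rad).
It fails at once if the tin or the mallet is disturbed (distance of any of tin, mallet from where it was at the start of the episode above 0.03 m or angle between tin's own z axis and vertical above 0.3 rad).
It fails at once if the foot is rammed onto a cap (over 100 N) (contact force between gauge_foot and cap_short above 100 N or contact force between gauge_foot and cap_tall above 100 N).
It also fails if it takes over 58 s, if anything falls off the work surface, if the arm or the gripper's body presses on something with over 40 N, if the wrist force passes 120 N, or if a joint passes its speed limit or range.

## Working session

There is one attempt and no reset: what is moved stays moved. The work goes in short steps, Python scripts to look and compute and a tool call to move; the robot and the scene stay as the last step left them, time stands still between calls to the robot, and variables do not carry over. Pictures are saved under pics/ and viewed, about 8 in all and at most 12, crops included, and the job is handed in when it is done.

Besides the shell and the picture viewer there is one more tool, called after ">>>" as name([rows], argument=value, ...), one row to a line, values as JSON. move_arm: Moves the arm, as the interface text tells. Its arguments: {"type":"object","properties":{"series":{"type":"array"},"squeeze":{"type":"number"}},"required":["series"]}

```bash
mkdir -p pics; ls
cat > h.py <<'E'
import numpy as np, cv2
from rig import status, vision, manip
def grab(n):
    im=vision.get_image(n); d=im["depth"].astype(float); K=np.array(im["camera_matrix"]); T=np.array(im["extrinsics"])
    v,u=np.mgrid[0:400,0:640]
    x=(u-K[0,2])/K[0,0]*d; y=(v-K[1,2])/K[1,1]*d
    P=np.stack([x,-y,-d],-1)@T[:3,:3].T+T[:3,3]; P[d==0]=np.nan
    return im,P
E
python3 - <<'E'
from h import *
for n in("scene","top"):
    im,P=grab(n); cv2.imwrite(f"pics/{n}0.png",im["pixels"][...,::-1]); np.savez(f"{n}0.npz",rgb=im["pixels"],P=P,K=im["camera_matrix"],T=im["extrinsics"])
    print(n,np.round(im["extrinsics"],2).tolist(),np.round(im["camera_matrix"],1).tolist(),[k for k in im],np.isnan(P[...,0]).mean())
print(status.sense())
E
```

```text
pics
scene [[-0.79, -0.52, 0.34, 844.01], [0.62, -0.66, 0.43, 360.76], [-0.01, 0.55, 0.84, 820.25], [0.0, 0.0, 0.0, 1.0]] [[363.0, 0.0, 317.9], [0.0, 363.0, 195.6], [0.0, 0.0, 1.0]] ['pixels', 'depth', 'camera_matrix', 'extrinsics'] 0.00398828125
top [[-0.02, 0.98, -0.2, 334.6], [-1.0, -0.02, -0.01, -10.07], [-0.01, 0.19, 0.98, 1380.21], [0.0, 0.0, 0.0, 1.0]] [[516.5, 0.0, 317.2], [0.0, 516.5, 194.4], [0.0, 0.0, 1.0]] ['pixels', 'depth', 'camera_matrix', 'extrinsics'] 0.0040390625
{'time_s': 0.1, 'joint_positions': array([ 1.05048021e+00,  3.07452670e-01,  1.50752457e+00, -1.16100884e-05,
        1.32844801e+00, -7.34875951e-02]), 'qvel': array([-0.0007174 , -0.00300923, -0.00303842,  0.00070299, -0.0001595 ,
        0.00167764]), 'joint_torque': array([ 7.78533868e-04, -4.58531034e+01, -2.52607048e+01, -2.47448652e-04,
        5.64096408e-03,  1.00132391e-05]), 'eef_pos': array([248.32092626, 518.26232236, 403.90582823]), 'tool_rot': array([-6.95931303e-01, -3.06300110e+00,  2.75739586e-03]), 'contact_force': array([0.73336171, 0.09402844, 0.25576029]), 'torque': array([-0.03752401, -0.02047483, -0.06639336]), 'width': 0.9981243351859626}
```

View pics/scene0.png

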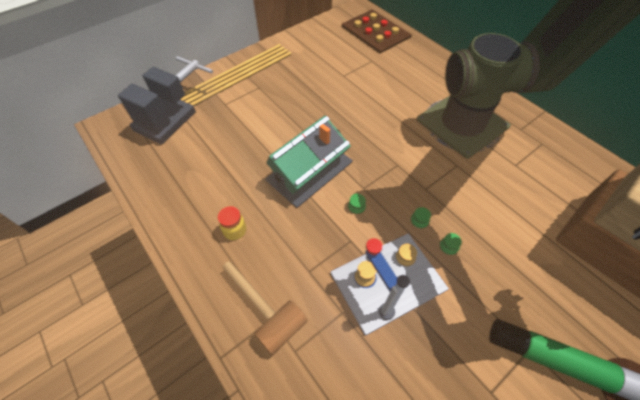

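View pics/top0.png

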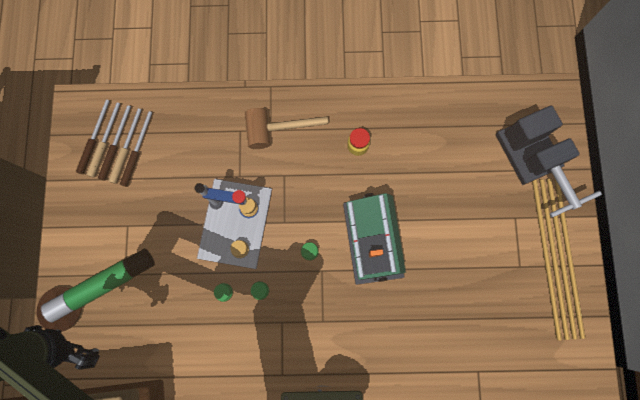

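The scene view shows the red knob at (374,246), the orange tab at (325,134), and the caps at (367,273) and (406,253). In the top view the knob is at (239,197), the tab at (376,252), and the caps at (248,207) and (239,247). Next I'll measure these.

```bash
cat > meas.py <<'E'
from h import *
def blobs(rgb,P,which):
    hsv=cv2.cvtColor(rgb,cv2.COLOR_RGB2HSV); H,S,V=hsv[...,0].astype(int),hsv[...,1],hsv[...,2]
    m={'red':((H<5)|(H>174))&(S>170)&(V>90),'orange':(H>=5)&(H<14)&(S>195)&(V>120),'brass':(H>14)&(H<24)&(S>120)&(V>150),'blue':(H>105)&(H<125)&(S>130)&(V>60),'white':(S<40)&(V>200)}[which]
    n,l,st,c=cv2.connectedComponentsWithStats(m.astype(np.uint8))
    return [(l==i,st[i,4],c[i]) for i in range(1,n) if st[i,4]>12]
if __name__=="__main__":
    for n in("scene","top"):
        z=np.load(n+"0.npz"); rgb,P=z["rgb"],z["P"]
        for w in('red','orange','brass','blue','white'):
            for m,a,c in blobs(rgb,P,w):
                p=P[m]; p=p[~np.isnan(p[:,0])]
                if len(p)==0: continue
                r=np.median(p,0)
                if r[2]<-30 or abs(r[1])>450: continue
                zt=np.percentile(p[:,2],90); t=p[p[:,2]>zt-5]
                print(n,w,a,c.round(1),"med",r.round(1),"ztop",zt.round(1),"topmid",((np.percentile(t,2,axis=0)+np.percentile(t,98,axis=0))/2).round(1),"ext",np.ptp(t,axis=0).round())
        # plate: grey low-sat region at z~12, rectangle fit in world
        S=cv2.cvtColor(rgb,cv2.COLOR_RGB2HSV)[...,1]
        q=(abs(P[...,2]-12)<5)&(S<60)&(abs(P[...,1])<450)&(P[...,0]>300)
        nn,l,st,c=cv2.connectedComponentsWithStats(q.astype(np.uint8)); i=1+np.argmax(st[1:,4])
        print(n,"plate",st[i],cv2.minAreaRect(P[l==i][:,:2].astype(np.float32)), P[l==i][:,2].mean())
        g=(cv2.cvtColor(rgb,cv2.COLOR_RGB2HSV)[...,0]); g=(g>55)&(g<90)&(S>80)&(P[...,2]>60)&(abs(P[...,1])<450)&(P[...,0]>300)&(P[...,0]<850)
        nn,l,st,c=cv2.connectedComponentsWithStats(g.astype(np.uint8)); i=1+np.argmax(st[1:,4])
        p=P[l==i]; A=np.c_[p[:,:2],np.ones(len(p))]; k=np.linalg.lstsq(A,p[:,2],rcond=None)[0]
        print(n,"lampgreen",st[i],p.mean(0).round(1),"grad",k.round(3),"falldir deg",np.degrees(np.arctan2(-k[1],-k[0])).round(1),"slope",np.degrees(np.arctan(np.hypot(*k[:2]))).round(1))
E
python3 meas.py
python3 - <<'E'
import cv2,numpy as np
a=cv2.imread('pics/scene0.png')[110:210,250:370]; b=cv2.imread('pics/top0.png')[170:290,185:425]
a=cv2.resize(a,(480,400),interpolation=cv2.INTER_CUBIC); 
c=cv2.imread('pics/scene0.png')[225:335,325:450]; c=cv2.resize(c,(320,282),interpolation=cv2.INTER_CUBIC)
b=cv2.resize(b,(600,300),interpolation=cv2.INTER_CUBIC)
o=np.zeros((600,800,3),np.uint8); o[:300,:600]=b; s=cv2.resize(a,(360,300)); o[300:,:360]=s; o[300:582,400:720]=c
cv2.imwrite('pics/crop1.png',o)
E
```

```text
scene red 277 [228.7 215.8] med [ 746.9 -111.5   76.5] ztop 78.1 topmid [ 747.2 -112.1   76.3] ext [47. 46.  7.]
scene red 153 [373.4 245.6] med [576.5 186.6 184.4] ztop 185.8 topmid [575.8 186.9 184.7] ext [29. 27.  5.]
scene brass 40 [410.6  31.5] med [-226.  -432.9    2.1] ztop 4.4 topmid [-219.4 -436.9    2.6] ext [39. 85.  6.]
scene brass 18 [420.7  37.2] med [-229.1 -381.7    3. ] ztop 5.1 topmid [-223.7 -388.8    3.3] ext [21. 33.  5.]
scene brass 15 [293.9  94.1] med [ 330.6 -431.4    2.2] ztop 3.4 topmid [ 331.1 -428.2    1.5] ext [15. 29.  5.]
scene brass 51 [507.3 100.1] med [-197.2   26.2    2.1] ztop 4.3 topmid [-186.6   23.9    2.6] ext [65. 46.  6.]
scene brass 22 [333.6  96.6] med [ 237.3 -339.7    1.2] ztop 3.3 topmid [ 234. -339.    2.] ext [26. 34.  5.]
scene brass 28 [517.9 102.6] med [-214.    54.5    1.8] ztop 3.5 topmid [-209.5   49.2    2.4] ext [44. 30.  5.]
scene brass 43 [528.7 109.8] med [-206.8   92.8    2.2] ztop 3.7 topmid [-211.1   96.6    2.1] ext [61. 41.  6.]
scene brass 11152 [532.  232.3] med [188.9 324.1   1.6] ztop 3.5 topmid [104.9 380.2   1.8]
[... 9546 characters left out ...]
.4 242.8] med [ 460.4 -170.2  125.3] ztop 129.4 topmid [ 461.3 -170.7  127.6] ext [32.  6.  6.]
top white 30 [356.5 248.6] med [451.6 -95.1  90.5] ztop 93.3 topmid [451.1 -95.1  92.8] ext [33.  7. 10.]
top white 51 [391.6 261.7] med [ 415.4 -176.4  125.2] ztop 128.7 topmid [ 414.5 -176.7  126.8] ext [45.  8.  6.]
top white 45 [359.2 266.5] med [ 408.2 -100.3   90.5] ztop 93.4 topmid [ 405.8 -100.8   92.2] ext [44.  7.  7.]
top plate [ 197  179   75   90 3413] ((534.5806884765625, 224.50350952148438), (162.49508666992188, 220.13729858398438), 79.01141357421875) 11.745000418492628
top lampgreen [352 196  32  42 714] [ 528.4 -126.2   98.4] grad [ 0.059 -0.467  8.239] falldir deg 97.2 slope 25.2
```

View pics/crop1.png

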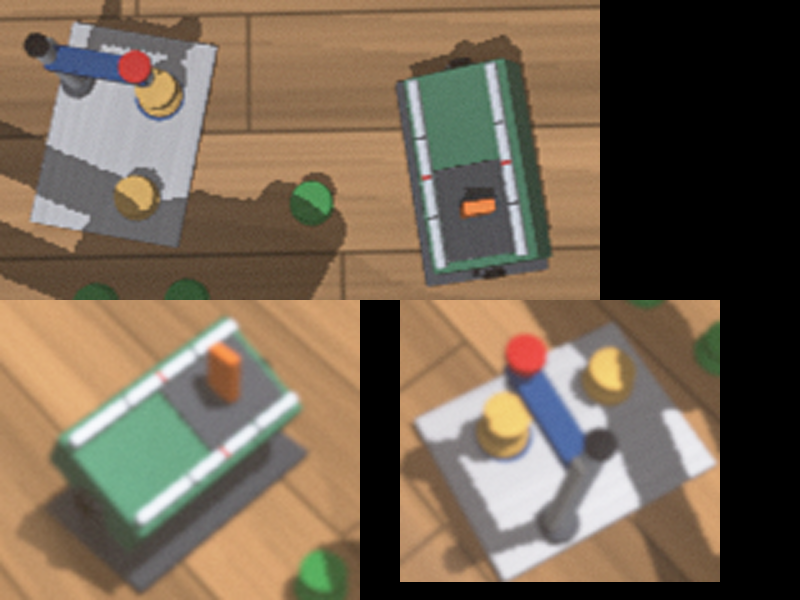

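The tall cap stands under the foot. The gauge yaw is about -11.2° and the lamp opening axis is about +7.1°. I'll keep the tool y axis along the lamp's x for both jobs.

```bash
cat >> h.py <<'E'
from scipy.spatial.transform import Rotation as Ro
def plan(pos,yaw_deg=7.1,s=None):
    s=s or status.sense(); R=Ro.from_rotvec(s["tool_rot"]); y=np.radians(yaw_deg)
    Y=np.array([np.cos(y),np.sin(y),0]); Z=np.array([0,0,-1.]); G=Ro.from_matrix(np.c_[np.cross(Y,Z),Y,Z])
    d=np.array(pos)-s["eef_pos"]
    print("t",round(s["time_s"],2),"pos",s["eef_pos"].round(1),"F",s["contact_force"].round(2),"w",round(s["width"],3))
    print("shift in tool now",R.inv().apply(d).round(1),"in goal axes",G.inv().apply(d).round(1),"turn deg",np.degrees((R.inv()*G).as_rotvec()).round(2))
E
python3 - <<'E'
from h import *
for n in("scene","top"):
    z=np.load(n+"0.npz"); rgb,P=z["rgb"],z["P"]; hsv=cv2.cvtColor(rgb,cv2.COLOR_RGB2HSV)
    m=(hsv[...,0]<16)&(hsv[...,1]>170)&(hsv[...,2]>90)&(P[...,2]>90)&(P[...,0]>370)&(P[...,0]<600)&(P[...,1]<-80)&(P[...,1]>-200)
    p=P[m]; u=np.array([np.cos(np.radians(7.1)),np.sin(np.radians(7.1))]); v=np.array([-u[1],u[0]])
    print(n,m.sum(),"z pct",np.percentile(p[:,2],[2,20,50,80,98]).round(1))
    t=p[p[:,2]>np.percentile(p[:,2],98)-6]
    for nm,q in(("all",p),("top",t)):
        print(nm,len(q),"u",np.percentile(q[:,:2]@u,[2,50,98]).round(1),"v",np.percentile(q[:,:2]@v,[2,50,98]).round(1),"mean",q.mean(0).round(1))
    r=((hsv[...,0]<8)|(hsv[...,0]>172))&(hsv[...,1]>90)&(P[...,2]>80)&(P[...,0]>400)&(P[...,0]<600)&(P[...,1]<-70)&(P[...,1]>-200)&~cv2.dilate(m.astype(np.uint8),np.ones((9,9))).astype(bool)
    print("redmarks"); [print(np.round(k,1), "u",(k[:2]@u).round(1),"v",(k[:2]@v).round(1)) for k in P[r]]
plan([574.5,186.5,400])
E
```

```text
scene 25 z pct [149.8 152.  152.9 154.3 155.6]
all 25 u [417.  420.8 424.3] v [-196.9 -185.7 -177. ] mean [ 440.7 -133.2  153. ]
top 24 u [417.  420.8 424.3] v [-196.9 -186.7 -177. ] mean [ 440.7 -133.5  153.2]
redmarks
top 36 z pct [125.6 148.8 151.1 153.  156.1]
all 36 u [410.5 417.3 422.3] v [-202.  -189.7 -176.3] mean [ 436.5 -135.5  149.4]
top 25 u [410.4 417.3 421.1] v [-202.1 -190.4 -177.1] mean [ 436.2 -136.1  152.4]
redmarks
[ 482.3 -165.8  125.4] u 458.1 v -224.1
[ 482.1 -170.5  126.4] u 457.3 v -228.8
[ 481.2 -164.6  114.1] u 457.2 v -222.8
[ 480.1 -166.   123. ] u 455.9 v -224.0
[ 479.6 -167.9  126.9] u 455.2 v -225.9
[ 479.7 -170.4  126. ] u 454.9 v -228.4
[473.2 -89.7  88.6] u 458.5 v -147.5
[473.  -92.1  90.1] u 458.0 v -149.8
[472.9 -94.6  90.4] u 457.6 v -152.3
[470.2 -89.3  93.2] u 455.6 v -146.8
[470.8 -92.2  87.3] u 455.8 v -149.7
[470.4 -94.5  90. ] u 455.1 v -151.9
t 0.1 pos [248.3 518.3 403.9] F [0.73 0.09 0.26] w 0.998
shift in tool now [-437.5 -158.2    4.1] in goal axes [-369.5  282.7    3.9] turn deg [-1.00e-01  5.00e-02  5.73e+01]
```

>>> move_arm([
  [0, [-0.06, -0.0217, 0], [0, 0, 0]],
  [0, [-0.06, -0.0217, 0], [0, 0, 0]],
  [0, [-0.06, -0.0217, 0], [0, 0, 0]],
  [0, [-0.06, -0.0217, 0], [0, 0, 0]],
  [0, [-0.06, -0.0217, 0], [0, 0, 0]],
], squeeze=30)

```text
time_s: 0.72
eef_pos: [468.6, 294.1, 404.4]
tool_rot: [-0.696, -3.063, 0.0]
contact_force: [1.3, 0.7, 0.3]
width: -0.002
```

>>> move_arm([
  [0, [0, 0, 0], [0, 0, 9.55]],
  [0, [0, 0, 0], [0, 0, 9.55]],
  [0, [0, 0, 0], [0, 0, 9.55]],
  [0, [0, 0, 0], [0, 0, 9.55]],
  [0, [0, 0, 0], [0, 0, 9.55]],
])

```text
time_s: 1.35
eef_pos: [467.4, 295.6, 404.2]
tool_rot: [-1.883, -2.514, 0.002]
contact_force: [-0.3, -0.3, 0.3]
width: 0.001
```

>>> move_arm([
  [0, [0, 0, 0], [0, 0, 9.55]],
  [0, [0, 0, 0], [0, 0, 0]],
  [0, [0, 0, 0], [0, 0, 0]],
])

```text
time_s: 1.72
eef_pos: [467.5, 295.7, 404.4]
tool_rot: [-2.076, -2.357, 0.001]
contact_force: [0.2, -0.4, -0.8]
width: 0.001
```

```bash
python3 -c "
from h import *
plan([574.5,186.5,382])"
```

```text
t 1.73 pos [467.5 295.7 404.4] F [ 0.18 -0.39 -0.75] w 0.001
shift in tool now [-121.8   92.4   22.4] in goal axes [-121.6   92.7   22.4] turn deg [-0.03  0.01  0.16]
```

>>> move_arm([
  [0, [-0.0406, 0.0308, 0], [0, 0, 0]],
  [0, [-0.0406, 0.0308, 0], [0, 0, 0]],
  [0, [-0.0406, 0.0308, 0], [0, 0, 0]],
  [0, [0, 0, 0.02], [0, 0, 0]],
  [0, [0, 0, 0], [0, 0, 0]],
])

```text
time_s: 2.35
eef_pos: [574.0, 185.5, 382.9]
tool_rot: [-2.078, -2.353, 0.005]
contact_force: [0.2, 0.1, -0.3]
width: -0.001
```

```bash
python3 -c "
from h import *
plan([574.5,186.5,362])
o=[]
for n in('scene','top'):
    im,P=grab(n); u,v=(374,235) if n=='scene' else (239,197); o.append(cv2.resize(im['pixels'][max(0,v-60):v+60,u-80:u+80,::-1],(400,300),interpolation=cv2.INTER_CUBIC))
cv2.imwrite('pics/press1.png',np.hstack(o))"
```

```text
t 2.35 pos [574.  185.5 382.9] F [ 0.16  0.15 -0.27] w -0.001
shift in tool now [ 1.   0.7 20.9] in goal axes [ 1.   0.6 20.9] turn deg [-0.25  0.02  0.01]
```

View pics/press1.png

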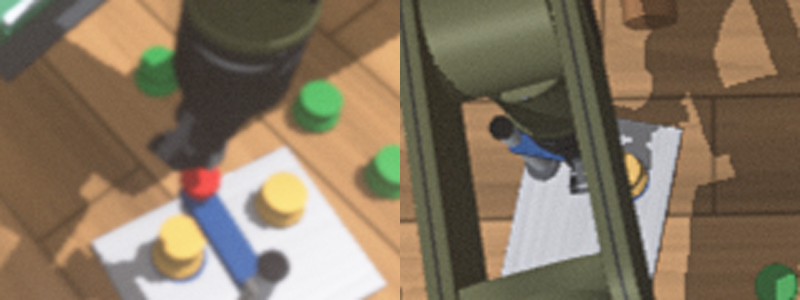

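The shut fingers hang right over the red knob (left crop, about (200,175)). I'll press down.

>>> move_arm([
  [0, [0.001, 0.0005, 0.01], [0, 0, 0]],
  [0, [0, 0, 0.008], [0, 0, 0]],
  [0, [0, 0, 0.006], [0, 0, 0]],
  [0, [0, 0, 0.006], [0, 0, 0]],
  [0, [0, 0, 0.006], [0, 0, 0]],
])

```text
time_s: 3.08
eef_pos: [574.5, 187.5, 348.8]
tool_rot: [-2.079, -2.355, -0.0]
contact_force: [-2.6, 0.1, 4.2]
width: 0.002
```

>>> move_arm([
  [0, [0, 0, 0.007], [0, 0, 0]],
  [0, [0, 0, 0.007], [0, 0, 0]],
  [0, [0, 0, 0.007], [0, 0, 0]],
  [0, [0, 0, 0.007], [0, 0, 0]],
  [0, [0, 0, 0.007], [0, 0, 0]],
])

```text
time_s: 3.7
eef_pos: [574.6, 187.4, 313.2]
tool_rot: [-2.079, -2.354, 0.0]
contact_force: [-2.9, 1.2, 5.0]
width: -0.002
```

>>> move_arm([
  [0, [0, 0, 0.006], [0, 0, 0]],
  [0, [0, 0, 0.005], [0, 0, 0]],
  [0, [0, 0, 0.003], [0, 0, 0]],
  [0, [0, 0, 0], [0, 0, 0]],
])

```text
time_s: 4.2
eef_pos: [575.1, 187.0, 299.2]
tool_rot: [2.078, 2.354, -0.001]
contact_force: [-0.4, 0.4, -0.2]
width: 0.005
```

>>> move_arm([
  [0, [0, 0, 0.0015], [0, 0, 0]],
  [0, [0, 0, 0.0015], [0, 0, 0]],
  [0, [0, 0, 0], [0, 0, 0]],
])

```text
time_s: 4.58
eef_pos: [575.2, 186.9, 296.9]
tool_rot: [2.079, 2.354, 0.001]
contact_force: [0.9, -1.5, 3.6]
width: -0.001
```

>>> move_arm([
  [0, [0, 0, 0.0015], [0, 0, 0]],
  [0, [0, 0, 0.001], [0, 0, 0]],
  [0, [0, 0, 0], [0, 0, 0]],
])

```text
time_s: 4.95
eef_pos: [575.0, 187.2, 294.3]
tool_rot: [2.079, 2.354, 0.001]
contact_force: [1.8, -2.3, 3.5]
width: 0.004
```

>>> move_arm([
  [0, [0, 0, 0.001], [0, 0, 0]],
  [0, [0, 0, 0], [0, 0, 0]],
])

```text
time_s: 5.2
eef_pos: [575.0, 187.3, 293.5]
tool_rot: [2.079, 2.354, 0.001]
contact_force: [1.2, -3.6, 5.5]
width: 0.001
```

>>> move_arm([
  [0, [0, 0, 0.001], [0, 0, 0]],
  [0, [0, 0, 0], [0, 0, 0]],
])

```text
time_s: 5.45
eef_pos: [575.0, 187.3, 293.4]
tool_rot: [2.079, 2.354, 0.002]
contact_force: [-0.0, -4.1, 10.7]
width: 0.002
```

>>> move_arm([
  [0, [0, 0, 0.001], [0, 0, 0]],
  [0, [0, 0, 0], [0, 0, 0]],
])

```text
time_s: 5.7
eef_pos: [574.9, 187.3, 293.4]
tool_rot: [2.078, 2.354, 0.002]
contact_force: [-2.1, -4.0, 16.1]
width: -0.002
```

The foot stopped at TCP z 293.4, where 293 was expected. The force rose from 5.5 to 16 N with no further motion, so it is seated on the cap. I'll retreat.

>>> move_arm([
  [0, [0, 0, -0.004], [0, 0, 0]],
  [0, [0, 0, -0.02], [0, 0, 0]],
  [0, [0, 0, -0.04], [0, 0, 0]],
  [0, [0, 0, -0.035], [0, 0, 0]],
  [0, [0, 0, 0], [0, 0, 0]],
])

```text
time_s: 6.32
eef_pos: [575.1, 188.2, 392.5]
tool_rot: [2.078, 2.354, 0.007]
contact_force: [0.7, -0.3, -1.0]
width: -0.0
```

```bash
python3 -c "
from h import *
plan([438.7,-134.8,395])"
```

```text
t 6.33 pos [575.1 188.2 392.5] F [ 0.65 -0.32 -0.98] w -0.0
shift in tool now [-303.6 -175.4   -3.8] in goal axes [-303.6 -175.3   -2.5] turn deg [ 0.25 -0.11  0.02]
```

>>> move_arm([
  [0.3, [-0.0506, -0.0292, 0], [0, 0, 0]],
  [0.3, [-0.0506, -0.0292, 0], [0, 0, 0]],
  [0.6, [-0.0506, -0.0292, 0], [0, 0, 0]],
  [1, [-0.0506, -0.0292, 0], [0, 0, 0]],
  [1, [-0.0506, -0.0292, 0], [0, 0, 0]],
])

```text
time_s: 6.95
eef_pos: [459.5, -82.6, 388.4]
tool_rot: [-2.077, -2.353, 0.001]
contact_force: [-0.3, -1.0, 0.4]
width: 0.917
```

>>> move_arm([
  [1, [-0.0506, -0.0292, 0], [0.2, 0, 0]],
  [1, [0, 0, 0], [0, 0, 0]],
  [1, [0, 0, 0], [0, 0, 0]],
])

```text
time_s: 7.32
eef_pos: [438.0, -135.2, 389.0]
tool_rot: [-2.078, -2.349, 0.004]
contact_force: [0.3, 0.5, 0.6]
width: 0.996
```

```bash
python3 -c "
from h import *
from meas import blobs
plan([438.7,-134.8,308])
im,P=grab('scene')
for w in('red','brass'):
    for m,a,c in blobs(im['pixels'],P,w):
        r=np.nanmedian(P[m],0)
        if 400<r[0]<800 and r[2]>30: print(w,a,c.round(1),r.round(1))
cv2.imwrite('pics/tab1.png',np.hstack([cv2.resize(im['pixels'][60:210,230:430,::-1],(400,300),interpolation=3),cv2.resize(im['pixels'][220:340,320:480,::-1],(400,300),interpolation=3)]))"
```

```text
t 7.33 pos [ 438.  -135.2  389. ] F [0.29 0.54 0.65] w 0.996
shift in tool now [ 0.1  1.2 81. ] in goal axes [ 0.3  0.8 81. ] turn deg [-0.3  -0.14 -0.08]
red 290 [228.6 215.6] [ 746.5 -112.2   76.5]
red 95 [369.2 258.7] [577.5 185.9 121.4]
brass 214 [407.1 253.4] [469.7 210.8  45.2]
```

View pics/tab1.png

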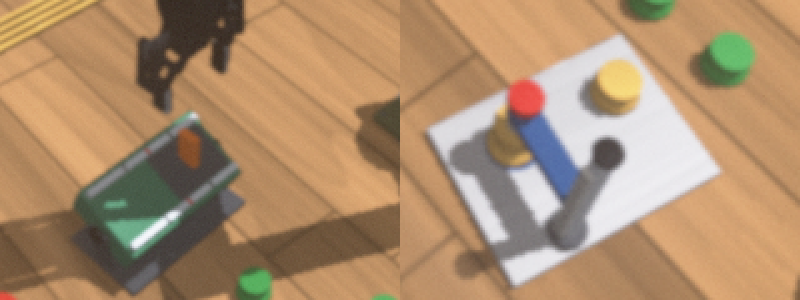

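The foot stays down (knob z 121), with the cap under it. The open fingers straddle the tab. I'll descend and grip.

>>> move_arm([
  [1, [0, 0.001, 0.035], [-0.3, -0.1, 0]],
  [1, [0, 0, 0.035], [0, 0, 0]],
  [1, [0, 0, 0.021], [0, 0, 0]],
  [1, [0, 0, 0], [0, 0, 0]],
])

```text
time_s: 7.88
eef_pos: [439.1, -133.6, 297.4]
tool_rot: [-2.075, -2.356, 0.002]
contact_force: [-0.3, 0.5, 1.0]
width: 1.001
```

>>> move_arm([
  [0.35, [0, 0, 0], [0, 0, 0]],
  [0.35, [0, 0, 0], [0, 0, 0]],
  [0, [0, 0, 0], [0, 0, 0]],
  [0, [0, 0, 0], [0, 0, 0]],
  [0, [0, 0, 0], [0, 0, 0]],
], squeeze=50)

```text
time_s: 8.5
eef_pos: [438.6, -135.7, 299.8]
tool_rot: [2.079, 2.353, -0.002]
contact_force: [-3.7, -1.2, 5.8]
width: 0.134
```

>>> move_arm([
  [0, [0, 0.008, 0], [0, 0, 0]],
  [0, [0, 0.008, 0], [0, 0, 0]],
  [0, [0, 0.008, 0], [0, 0, 0]],
  [0, [0, 0.008, 0], [0, 0, 0]],
  [0, [0, 0.008, 0], [0, 0, 0]],
])

```text
time_s: 9.12
eef_pos: [477.4, -130.9, 299.8]
tool_rot: [-2.079, -2.355, 0.005]
contact_force: [-7.2, -2.7, 8.4]
width: 0.13
```

>>> move_arm([
  [0, [0, 0, 0], [0, 0, 0]],
  [0, [0, 0, 0], [0, 0, 0]],
  [0, [0, 0, 0], [0, 0, 0]],
])

```text
time_s: 9.5
eef_pos: [477.2, -131.0, 299.8]
tool_rot: [-2.079, -2.355, 0.005]
contact_force: [-6.8, -1.6, 8.6]
width: 0.13
```

```bash
python3 -c "
from h import *
from meas import blobs
s=status.sense(); u=np.array([np.cos(np.radians(7.1)),np.sin(np.radians(7.1)),0]); print('tcp u',s['eef_pos']@u,'F',s['contact_force'],'w',s['width'],'qv',abs(s['qvel']).max())
o=[]
for n in('scene','top'):
    im,P=grab(n); z=np.load(n+'0.npz')
    x,y=(320,145) if n=='scene' else (376,240); o.append(cv2.resize(im['pixels'][y-45:y+45,x-60:x+60,::-1],(400,300),interpolation=3))
    hsv=cv2.cvtColor(im['pixels'],cv2.COLOR_RGB2HSV)
    m=(hsv[...,0]<16)&(hsv[...,1]>170)&(hsv[...,2]>70)&(P[...,2]>100)&(P[...,0]>370)&(P[...,0]<600)&(P[...,1]<-80)&(P[...,1]>-200)
    p=P[m]; print(n,len(p),np.percentile(p@u,[2,50,98]).round(1) if len(p) else '')
    for mm,a,c in blobs(im['pixels'],P,'red'): print(c.round(),np.nanmedian(P[mm],0).round(1))
    if n=='top':
        # front edge of dark shutter plate: grey, low sat strip beside tab, on slope, along rail direction
        v=np.array([-u[1],u[0],0])
        for nm,I,Q in(('before',z['rgb'],z['P']),('now',im['pixels'],P)):
            k=cv2.cvtColor(I,cv2.COLOR_RGB2HSV); U,V=Q@u,Q@v
            for lo,hi in((-175,-160),(-218,-206)):
                g=(V>lo)&(V<hi)&(U>380)&(U<580)&(Q[...,2]<135)&(k[...,0]>55)&(k[...,0]<90)&(k[...,1]>80)
                print(nm,lo,'green U min',np.percentile(U[g],[1,3,6]).round(1),g.sum())
cv2.imwrite('pics/half1.png',np.hstack(o))"
```

```text
tcp u 457.3549953416156 F [-6.82571261 -1.62869569  8.56269612] w 0.1300443049686046 qv 0.0019336020322295987
scene 2 [460.8 462.2 463.6]
[365.  19.] [-118.2 -578.4   27.1]
[384.  22.] [-157.2 -517.    26.9]
[368.  30.] [ -77.6 -515.8   25.7]
[387.  33.] [-118.8 -456.8   27.2]
[229. 216.] [ 746.4 -112.9   76.6]
[369. 258.] [576.5 185.3 121.6]
top 0 
[359. 138.] [ 745.  -113.5   74.2]
[243. 201.] [573.  185.1 119.4]
before -175 green U min [465.  466.1 468.7] 168
before -218 green U min [464.7 465.6 467.7] 139
now -175 green U min [380.9 381.3 381.6] 35
now -218 green U min [381.7 381.7 381.7] 1
```

View pics/half1.png

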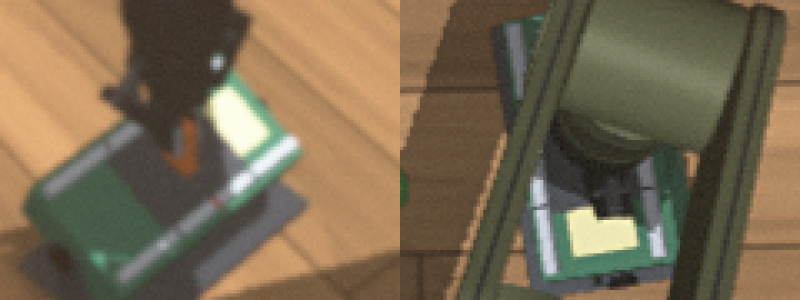

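The shutter is pulled open and the light window is exposed, with the tab held near the red marks (left crop, about (215,203)). I'll check the travel using the plate's front edge in the scene view.

>>> move_arm([
  [0, [0, 0.001, 0], [0, 0, 0]],
  [0, [0, 0, 0], [0, 0, 0]],
  [0, [0, 0, 0], [0, 0, 0]],
])

```text
time_s: 9.98
eef_pos: [478.2, -130.9, 299.8]
tool_rot: [-2.08, -2.355, 0.005]
contact_force: [-7.2, -2.7, 9.3]
width: 0.129
```

```bash
python3 -c "
from h import *
s=status.sense(); a=np.radians(7.1); u=np.array([np.cos(a),np.sin(a),0]); v=np.array([-u[1],u[0],0]); print('tcp u',s['eef_pos']@u,'F',s['contact_force']@u)
im,P=grab('scene'); z=np.load('scene0.npz')
for nm,I,Q in(('before',z['rgb'],z['P']),('now',im['pixels'],P)):
    k=cv2.cvtColor(I,cv2.COLOR_RGB2HSV); U,V=Q@u,Q@v
    for lo,hi in((-175,-165),(-190,-180),(-200,-190)):
        w=(V>lo)&(V<hi)&(U>430)&(U<560)&(Q[...,2]<128)&(Q[...,2]>75)
        b=np.arange(440,550,4); r=[np.median(k[...,1][w&(U>=x)&(U<x+4)]) if (w&(U>=x)&(U<x+4)).any() else -1 for x in b]
        print(nm,lo,[(int(x),int(y)) for x,y in zip(b,r)])
"
```

```text
tcp u 458.3189295577919 F -7.490075167365265
before -175 [(440, 8), (444, 8), (448, 8), (452, 8), (456, 9), (460, 11), (464, 83), (468, 88), (472, 87), (476, 89), (480, 88), (484, 88), (488, 89), (492, 89), (496, 88), (500, 90), (504, 88), (508, 89), (512, 89), (516, 89), (520, 88), (524, 90), (528, 90), (532, 90), (536, 90), (540, 89), (544, 90), (548, 89)]
before -190 [(440, 9), (444, 8), (448, 8), (452, 8), (456, 8), (460, 23), (464, 71), (468, 86), (472, 89), (476, 89), (480, 90), (484, 89), (488, 89), (492, 89), (496, 89), (500, 89), (504, 90), (508, 90), (512, 89), (516, 90), (520, 90), (524, 91), (528, 89), (532, 90), (536, 90), (540, 91), (544, 89), (548, 90)]
before -200 [(440, 6), (444, 8), (448, 8), (452, 7), (456, 9), (460, 21), (464, 80), (468, 87), (472, 87), (476, 89), (480, 89), (484, 90), (488, 89), (492, 89), (496, 88), (500, 89), (504, 90), (508, 89), (512, 89), (516, 89), (520, 89), (524, 88), (528, 91), (532, 90), (536, 88), (540, 90), (544, 90), (548, 89)]
now -175 [(440, 31), (444, 29), (448, 25), (452, 32), (456, 29), (460, 28), (464, 28), (468, 29), (472, 30)
[... 154 characters left out ...]
, (532, 58), (536, 57), (540, 67), (544, 62), (548, 62)]
now -190 [(440, 79), (444, 108), (448, 124), (452, 110), (456, 123), (460, 136), (464, 116), (468, 32), (472, 40), (476, 32), (480, 31), (484, 30), (488, 34), (492, 32), (496, 34), (500, 29), (504, 49), (508, 56), (512, 60), (516, 58), (520, 59), (524, 59), (528, 58), (532, 58), (536, 56), (540, 58), (544, 55), (548, 57)]
now -200 [(440, 126), (444, -1), (448, -1), (452, -1), (456, -1), (460, 125), (464, 99), (468, 34), (472, 31), (476, 35), (480, 34), (484, 37), (488, 32), (492, 34), (496, 31), (500, 34), (504, 48), (508, 54), (512, 57), (516, 58), (520, 55), (524, 57), (528, 54), (532, 54), (536, 55), (540, 57), (544, 56), (548, 56)]
```

The plate edge moved from about 463.5 to 504, so travel is about 40 mm. Everything is still, so I'm handing in.

```bash
python3 -c "
from rig import manip
print(manip.sign_off())"
```

```text
the job is handed in; nothing more can be done
None
```

I pressed the gauge's foot down onto the tall cap until it seated. I then slid the shutter to half open and handed the job in with the fingers still gripping the tab. The whole job took about 10 s of the 58 s allowed, and the hand-in reported no verdict.

- **Foot:** The press stopped at the expected height. Wrist force rose from 5.5 to 16 N over the last 2 mm of command, with almost no further motion. Afterwards the knob read 121.5 mm (scene camera) and 119.4 mm (top camera), against an expected 120 mm.
- **Shutter:** The plate's front edge moved about 40 mm in the scene camera and the tool moved 39.8 mm. The measured pull was 7.5 N, against 7.2 N for half travel. The arm was still and the fingers were on the tab (opening 0.13).
- **Other objects:** The short cap's position did not change visibly, and the tin's did not change by more than the measurement noise. I did not re-measure the tall cap or the mallet after the press. The gripper never went near the mallet.
- **Disagreement between views:** The two cameras differ by about 3 mm in absolute position, so I relied on relative travel. No check failed.

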